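Lock the hold-down plate under the T-stud of a gluing jig

ROBOT

A 6-joint arm with a two-finger parallel gripper is mounted at the origin on the work surface. World frame = base frame: x ahead of the robot, y to its left, z up, the work surface at z = 0. Lengths are in m, angles in rad, forces in N, time in s.
With the tool pointing down it reaches from about 0.35 to 0.775 m from the base axis. Payload 5.5 kg.
Tool frame: the origin (TCP) lies at the very end of the fingers, on their centre line; the grasp point (between the pads) lies 19 mm behind it (env.grip_point_offset is the distance from the TCP to the grasp point, in m); z points along the fingers, y is the line along which they close (so a half turn about z gives the same grasp; the last joint's range is limited). The gripper opens to 85 mm and grips with 20 to 120 N. Pads are 22 mm wide; open, the fingers measure 114 mm over their backs; the gripper's body (76 mm by 85 mm) begins 54 mm behind the grasp point. The pads swing forward as they close: fully open they stand 13 mm farther back than shut.
Start: joints at [-1.394, 0.313, 0.046, 1.304, 0, 1.431], TCP at [0.179, -0.546, 0.231] pointing down, gripper open.
Joint ranges: [-2.76, 2.76], [-0.86, 1.69], [-1.03, 1.26], [-2.2, 2.34], [-1.47, 1.5], [-3.14, 3.14]. Speed limits (rad/s): [2.57, 2.57, 3.14, 3.14, 3.14, 3.14].

INTERFACE

Orientations are given as a unit quaternion [w, x, y, z].
In Python, from workcell import sensors, imaging, workorder, env gives the robot as it stands.
- The arm moves only by the shell command python3 -m handwheel 'ROWS' [FORCE]. ROWS is JSON, a list of rows, each a list of 5 numbers: the shift along the tool's x, y, z in mm, then the turn about the tool's z in rad, then the opening, from 0 (shut) to 1 (fully open). A call has 1 to 8 rows; each row is the pose to reach, as a shift and turn from the pose commanded when the call began, along the tool's axes at that moment; what a row does not reach only later rows make up. A row lasts 1/10 s, in which the tool goes at most 50 mm and 8.59 degrees, less where a joint would pass 70% of its speed; a pose out of reach is approached as far as the arm can. A call with a gripper value outside its range is refused whole. The fingers move at their own pace and stop on an object; FORCE is the grip in N (left out, the last holds). Time passes only in rows, so rows that repeat a pose let the fingers close. It gives the time, the measured TCP pose, the force, the opening and the grip force at its end, in the units of the state.
- sensors.get_state(): the state, without advancing time (a new reading comes with each control period).
- imaging.read_camera(name): name is "side" or "top"; returns a dict with "color" (400x640x3 uint8, blue, green, red), "z_map" (400x640 float32, m along the optical axis (not along the pixel's ray), 0 where there is no reading), "fx", "fy", "cx", "cy" (pixels), "k1" (the pictures are not rectified: a ray, as slopes to the right and down, at radius r is drawn at 1 + k1 r^2 times it, then the intrinsics apply), "xyz" and "rotation" of the camera in the world. Camera axes: x right, y down, z forward; pixel columns grow to the right and rows downward; lengths in m; the calibration is good to about 2 mm. A picture is of the moment at which its call begins.
- workorder.hand_in(): hands the job in; it is judged then, once.
The state is a dict: "clock": time; "joint_pos": joint angles; "qvel": joint speeds; "tau": joint torques, N m; "tcp_pos": TCP position; "orientation": TCP orientation; "wrist_force": force on the tool from outside, world axes, zero at the start; "ft_torque": the same for the moment, N m; "finger_gap": finger opening in m; "grip_force": force on a finger pad.
Only numpy, scipy, OpenCV 4.12 (cv2) and the standard library are available. Lean on these libraries where they do the work, as an engineer would, in place of code of your own. Each camera call takes 0.05 s, during which the arm holds its last target. There are 200 camera calls.

TASK

Pick up the steel hold-down plate by its wooden grip and put it on the gluing jig: tilt it to work its oblong eye past the stud's wide T-head, then lay it down level, in line with the jig, flat on the bed and the box lid, so that the head keeps it from being lifted straight off, and let go. Nobody has measured where the stud stands along its slot, so feel for it gently and never force the plate against the jig or its stud. Leave everything else on the bench alone.

Things in the scene. Friction and masses are not known exactly. Their poses are not given: they have to be found in the camera images.
- plate: The loose hold-down plate: flat steel 153 x 46 x 5 mm (x = -78 to +75, y = -23 to +23, z = 0 to 5), 0.2 to 0.3 kg, an oblong through-eye near its -x end, an upright square wooden grip on its top. Origin on the centre line of its underside; x along its length, z out of its top.
- eye (a point): Centre of the plate's eye at underside level, x = -47 mm in the plate's frame (axes as the plate's). The eye is 38 mm (plate x = -66 to -28) by 24 mm (y = -12 to +12). Outside it are a 12 mm end bar (x = -78 to -66) and 11 mm side rails.
- grip (a point): Centre of the square wooden grip, 24 x 24 mm and 40 mm tall: x = +25, y = 0, z = 25 mm in the plate's frame (it spans z = 5 to 45).
- jig: The fixed gluing jig. Origin on the bench on its centre line; z up; its stud end is -x. Baseboard 12 mm thick, x = -122 to +102, y = -55 to +55 mm. On it a level bed, top at z = 30 mm, x = -118 to -6, 80 mm wide, with the T-stud; and the box lid. The laid plate bridges bed and lid, its eye end towards the jig's -x.
- lid_top (a point): Centre of the top of the round wooden box lid fixed in the jig: radius 45 mm, at x = +45, y = 0, z = 30 mm in the jig's frame, level with the bed.
- stud_slot (a point): Middle of the stud's slot in the bed's top face: x = -50, y = 0, z = 30 mm in the jig's frame (axes as the jig's). The rigid round stem, 14 mm thick, stands on y = 0 up to 12 mm either way along x from here. No reading gives its actual place: feel or look for it. It does not give.
- stud_head (a point): Mean place of the T-head's top centre, 22 mm over stud_slot (the real one shifts along x with the stem). Head: steel bar 52 mm along jig x, 18 wide, 6 thick, underside 16 mm over the bed. Longer than the eye. Tilted some 33 degrees, the eye's end bar fits under one head end; kept within 1.5 mm of the stem there, the eye's other end clears the head as the plate is levelled.
- round_box: Bystander, leave alone: round bentwood box, 103 mm across, 55 tall; origin at the centre of its underside.
- small_round_box: Bystander, leave alone: small round bentwood box, 75 mm across, 45 tall; origin at the centre of its underside.
- block_plane: Bystander, leave alone: block plane, 150 x 45 mm, 57 tall; origin at the centre of its underside.
- hammer: Bystander, leave alone: wooden-handled hammer lying on the bench, about 0.3 m long; origin at the centre of its underside.
- glue_jar: Bystander, leave alone: glue jar, 60 mm across, 60 tall; origin at the centre of its underside.
- blank_plate: Bystander, leave alone: unused steel blank 110 x 46 x 6 mm with one small round hole and no grip; origin at the centre of its underside.
- offcut: Bystander, leave alone: pine offcut 100 x 35 x 20 mm; origin at the centre of its underside.
Mind the look-alikes: they are no part of the job. What is shaped like the jig but orange or purple is not meant.

How it is judged:
On the way, in this order (a step that is already met when the one before it is completed fails the run):
1. the plate is picked up off the bench (height (world z) of eye above 0.06 m), for 0.1 s.
2. the plate is tilted with its eye at the stud (angle between plate's own z axis and vertical above 0.15 rad and distance between eye and stud_slot below 0.06 m), for 0.1 s.
At the end, for the whole second after the job is handed in: Plate released, at rest, level within 0.06 rad, underside within 4 mm of the bed's height, lengthwise within 0.2 rad of the jig, grip end over the lid, eye's centre within 25 mm along and 10 mm across of stud_slot: stem inside the eye, plate beneath the head (angle between plate's own z axis and vertical below 0.06 rad and z of eye in the frame of stud_slot between -0.004 and 0.004 m and x of eye in the frame of jig between -0.075 and -0.025 m and y of eye in the frame of jig between -0.01 and 0.01 m and angle between the x axis of plate and the x axis of jig, either way round below 0.2 rad and x of plate in the frame of jig above -0.05 m and linear speed of plate below 0.01 m/s); the robot touches nothing.
It fails at once if the plate is pressed or knocked against the jig or its stud with more than 40 N (contact force between plate and jig above 40 N).
It fails at once if the robot itself pushes the jig or its stud with more than 15 N (contact force between the arm and jig above 15 N).
It fails at once if a bystander is moved more than 30 mm (distance of any of round_box, small_round_box, block_plane, hammer, glue_jar, blank_plate, offcut from where it was at the start of the episode above 0.03 m).
It also fails if it takes over 54 s, if anything falls off the work surface, if the arm or the gripper's body presses on something with over 40 N, if the wrist force passes 120 N, or if a joint passes its speed limit or range.

## Working session

There is one attempt and no reset: what is moved stays moved. The work goes in short steps, Python scripts to look and compute and a shell command to move; the robot and the scene stay as the last step left them, time stands still between calls to the robot, and variables do not carry over. Pictures are saved under pics/ and viewed, at most 10 in all, crops included, and the job is handed in when it is done.

```bash
ls; mkdir -p pics; cat > h.py <<'E'
import numpy as np, cv2
from workcell import sensors, imaging
def cam(n): return imaging.read_camera(n)
def ray(c,u,v):
    K=np.array([[c['fx'],0,c['cx']],[0,c['fy'],c['cy']],[0,0,1.]])
    x,y=(u-c['cx'])/c['fx'],(v-c['cy'])/c['fy']; a,b=x,y
    for _ in range(20):
        s=1+c['k1']*(a*a+b*b); a,b=x/s,y/s
    return np.array([a,b,1.])
def plane(c,u,v,z):
    d=np.array(c['rotation'])@ray(c,u,v); o=np.array(c['xyz']); return o+d*(z-o[2])/d[2]
def depth(c,u,v):
    return np.array(c['xyz'])+np.array(c['rotation'])@(ray(c,u,v)*c['z_map'][int(v),int(u)])
def pix(c,p):
    q=np.array(c['rotation']).T@(np.array(p)-c['xyz']); a,b=q[:2]/q[2]; s=1+c['k1']*(a*a+b*b)
    return np.array([c['fx']*a*s+c['cx'],c['fy']*b*s+c['cy']])
E
python3 - <<'E'
from h import *
for n in('top','side'):
    c=cam(n); cv2.imwrite(f'pics/{n}0.png',c['color']); np.save(f'{n}0.npy',c,allow_pickle=True)
    print(n,c['xyz'],np.round(c['rotation'],3).tolist(),c['fx'],c['k1'])
print(sensors.get_state())
E
```

```text
pics
top [0.38426946 0.00216577 1.28288943] [-0.03, 0.715, -0.698, 0.038] 438.01587040987187 -0.05341920670463926
side [ 1.68016761 -0.73655396  0.9761413 ] [-0.415, 0.763, 0.44, -0.228] 515.7179397590819 0.008588361704550055
{'clock': 0.1, 'joint_pos': array([-1.39357704e+00,  3.13929233e-01,  4.50869040e-02,  1.30361906e+00,
       -2.15911781e-05,  1.43120335e+00]), 'qvel': array([-0.00123255, -0.00192357,  0.00369188,  0.00054946,  0.00046899,
       -0.00011093]), 'tau': array([ 1.93985419e-03, -4.81723666e+01,  2.99244064e+01,  1.26783139e-02,
       -1.08545380e-04,  1.03042618e-05]), 'tcp_pos': array([ 0.17904028, -0.54592368,  0.23049349]), 'orientation': array([-8.32179796e-04,  9.87479617e-01,  1.57744451e-01, -2.64552718e-05]), 'wrist_force': array([-0.07793096, -0.14603372,  0.51584906]), 'ft_torque': array([ 0.01422097, -0.0549003 ,  0.00784602]), 'grip_force': 0.0, 'finger_gap': 0.08525953415628762}
```

View pics/top0.png

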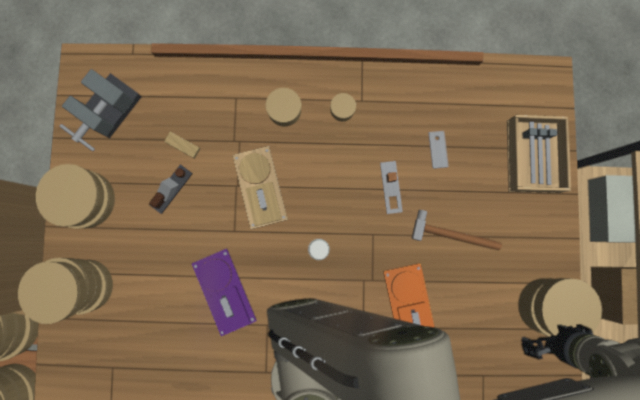

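View pics/side0.png

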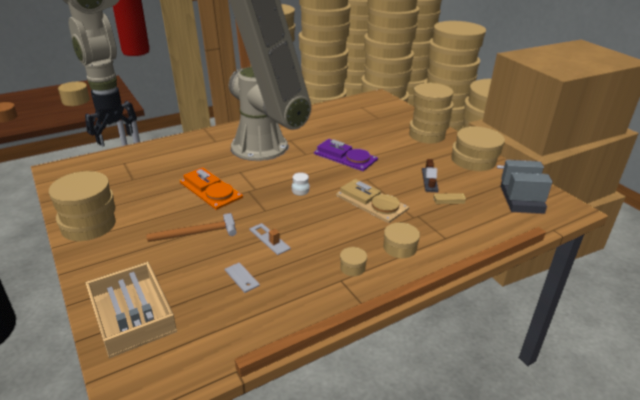

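The top view shows several candidates:
- **Jigs:** wooden at (260,187), purple at (224,292) and orange at (408,295). The wooden one is meant; the coloured ones are excluded.
- **Plates:** the one at (391,187) has a grip at (391,177) and an eye at (393,202), so it is the plate. The one at (438,149) has a small hole and no grip, so it is the blank.

I'll confirm both in one enlarged crop.

```bash
python3 - <<'E'
from h import *
c=np.load('top0.npy',allow_pickle=True).item()
im=c['color']
f=lambda x0,y0,w,h:cv2.resize(im[y0:y0+h,x0:x0+w],None,fx=5,fy=5,interpolation=cv2.INTER_CUBIC)
cv2.imwrite('pics/crop.png',np.hstack([f(225,140,70,95),f(370,140,85,95)]))
hsv=cv2.cvtColor(im,cv2.COLOR_BGR2HSV)
def big(mask,box):
    m=np.zeros_like(mask);x0,y0,x1,y1=box;m[y0:y1,x0:x1]=mask[y0:y1,x0:x1]
    k=max(cv2.findContours(m,cv2.RETR_EXTERNAL,cv2.CHAIN_APPROX_NONE)[0],key=cv2.contourArea)
    return k
for nm,box in(('plate',(375,155,408,220)),):
    m=((hsv[...,1]<75)&(hsv[...,2]>90)).astype(np.uint8)*255
    k=big(m,box); r=cv2.minAreaRect(k); print(nm,r); b=cv2.boxPoints(r)
    print([np.round(plane(c,*p,.005),4).tolist() for p in b], plane(c,*r[0],.005))
k=big(m,(250,185,275,215)); r=cv2.minAreaRect(k); print('head',r,[np.round(plane(c,*p,.052),4).tolist() for p in cv2.boxPoints(r)],plane(c,*r[0],.052))
# jig corner by depth: bed/lid mask height>0.008
H=np.zeros((400,640))
for v in range(130,240):
    for u in range(220,300): H[v,u]=depth(c,u,v)[2]
m=((H>.02)).astype(np.uint8)*255
k=big(m,(230,140,295,235)); r=cv2.minAreaRect(k); print('jig',r,[np.round(plane(c,*p,.030),4).tolist() for p in cv2.boxPoints(r)])
m=((H>.006)).astype(np.uint8)*255
k=big(m,(225,140,295,235)); r=cv2.minAreaRect(k); print('board',r,[np.round(plane(c,*p,.012),4).tolist() for p in cv2.boxPoints(r)])
P=[(260,187),(255,165),(262,198),(440,150),(391,187),(320,200)]
print([depth(c,*p).round(3).tolist() for p in P])
E
```

```text
plate ((390.9200134277344, 186.9400177001953), (52.75016403198242, 16.82914161682129), 81.8698959350586)Traceback (most recent call last):
  File "<stdin>", line 14, in <module>
  File "h.py", line 11, in plane
    d=np.array(c['rotation'])@ray(c,u,v); o=np.array(c['xyz']); return o+d*(z-o[2])/d[2]
      ~~~~~~~~~~~~~~~~~~~~~~~^~~~~~~~~~~
ValueError: matmul: Input operand 1 has a mismatch in its core dimension 0, with gufunc signature (n?,k),(k,m?)->(n?,m?) (size 3 is different from 4)
```

View pics/crop.png

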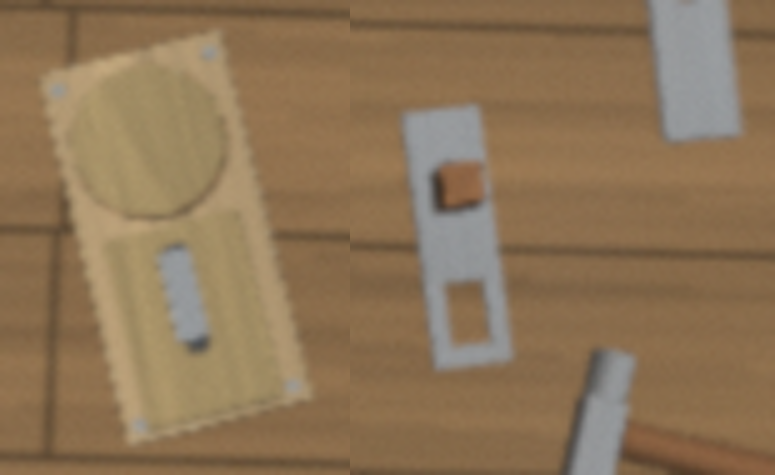

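The crop confirms the wooden jig, with its lid near (254,167) and T-head near (262,198). The plate has its grip near (392,177) and its eye near (394,203). The camera rotation turned out to be a quaternion, so I'll fix the helper.

```bash
python3 - <<'E'
s=open('h.py').read()
s=s.replace("def cam(n): return imaging.read_camera(n)","""from scipy.spatial.transform import Rotation as R
def fix(c): c['rotation']=R.from_quat(c['rotation'],scalar_first=True).as_matrix(); return c
def cam(n): return fix(imaging.read_camera(n))""")
open('h.py','w').write(s)
E
python3 - <<'E'
from h import *
c=fix(np.load('top0.npy',allow_pickle=True).item())
im=c['color'];hsv=cv2.cvtColor(im,cv2.COLOR_BGR2HSV)
def big(mask,box):
    m=np.zeros_like(mask);x0,y0,x1,y1=box;m[y0:y1,x0:x1]=mask[y0:y1,x0:x1]
    return max(cv2.findContours(m,cv2.RETR_EXTERNAL,cv2.CHAIN_APPROX_NONE)[0],key=cv2.contourArea)
def rep(nm,k,z):
    P=np.array([plane(c,*p,z)[:2] for p in k[:,0]],np.float32)*1000
    r=cv2.minAreaRect(P); print(nm,np.round(r[0],1),np.round(r[1],1),round(r[2],2),np.round(cv2.boxPoints(r)).tolist())
m=((hsv[...,1]<75)&(hsv[...,2]>90)).astype(np.uint8)*255
rep('plate',big(m,(375,155,408,220)),.005)
rep('head',big(m,(254,186,271,211)),.052)
g=((hsv[...,1]>105)&(hsv[...,2]>120)).astype(np.uint8)*255
rep('grip',big(g,(383,170,400,184)),.045)
yy,xx=np.mgrid[0:400,0:640]; H=np.zeros((400,640))
for v in range(130,240):
    for u in range(220,300): H[v,u]=depth(c,u,v)[2]
rep('jig30',big((H>.021).astype(np.uint8)*255,(225,140,295,235)),.030)
rep('board',big((H>.006).astype(np.uint8)*255,(225,140,295,235)),.012)
P=[(260,187),(255,165),(262,198),(440,150),(391,182),(320,200)]
print([depth(c,*p).round(3).tolist() for p in P])
# colour-based board
b=((hsv[...,2]>145)&(hsv[...,1]<150)).astype(np.uint8)*255
rep('boardcol',big(b,(228,140,292,232)),.012)
E
```

```text
plate [ 553. -225.] [156.4  50. ] 8.41 [[472.0, -212.0], [479.0, -261.0], [634.0, -238.0], [627.0, -189.0]]
head [501.8 149.5] [62.1 21.8] 15.94 [[469.0, 151.0], [475.0, 130.0], [535.0, 148.0], [529.0, 169.0]]
grip [ 577.5 -219.6] [20.3 20.2] 1.52 [[567.0, -210.0], [568.0, -230.0], [588.0, -229.0], [587.0, -209.0]]
jig30 [492.9 147.4] [112.5  80.8] 16.14 [[428.0, 171.0], [450.0, 93.0], [558.0, 124.0], [536.0, 202.0]]
board [541.8 161.6] [230.2 110.4] 15.92 [[416.0, 183.0], [446.0, 77.0], [668.0, 140.0], [637.0, 246.0]]
[[0.54, 0.158, 0.028], [0.603, 0.174, 0.03], [0.505, 0.147, 0.057], [0.669, -0.373, 0.001], [0.567, -0.225, 0.006], [0.509, -0.017, 0.002]]
boardcol [546.1 150.4] [233.6 192. ] 11.49 [[412.0, 221.0], [451.0, 33.0], [680.0, 80.0], [641.0, 268.0]]
```

```bash
python3 -m handwheel '[[245,-95,30,0.17,1],[245,-95,30,0.17,1],[245,-95,30,0.17,1],[245,-95,30,0.17,1],[245,-95,30,0.17,1],[245,-95,30,0.17,1]]' 30
cat >> h.py <<'E'
def to(x,y,z,yaw=None,s=None):
    """tool-axis shift (mm) and turn to reach world TCP x,y,z (mm), tool x axis at yaw deg"""
    s=s or sensors.get_state(); M=R.from_quat(s['orientation'],scalar_first=True).as_matrix()
    d=M.T@(np.array([x,y,z])-1000*s['tcp_pos']); y0=np.degrees(np.arctan2(M[1,0],M[0,0]))
    print('tcp',(1000*s['tcp_pos']).round(1),'yaw',y0.round(2),'tiltdeg',np.degrees(np.arccos(-M[2,2])).round(2),'F',s['wrist_force'].round(1),'gap',s['finger_gap'].round(4),'t',s['clock'])
    print('shift',d.round(1),'turn',None if yaw is None else round(np.radians(y0-yaw),3))
E
python3 -c "
from h import *
to(579,-221,120,8.4)
c=fix(np.load('top0.npy',allow_pickle=True).item())
P=[]
for v in range(180,215):
  for u in range(250,275):
    p=depth(c,u,v)
    if p[2]>.043:P.append(p)
P=np.array(P)*1000;r=cv2.minAreaRect(P[:,:2].astype(np.float32));print(r,P.mean(0),len(P))
a=np.radians(15.95);X=(P[:,:2]-[551.4,164.3])@[np.cos(a),np.sin(a)];print(X.min(),X.max(),X.mean())
"
```

```text
clock: 0.7
tcp_pos: [0.3846, -0.3761, 0.2003]
orientation: [-0.001, 0.997, 0.076, -0.0]
wrist_force: [-0.5, -0.4, -0.2]
finger_gap: 0.0855
grip_force: 0.0Traceback (most recent call last):
  File "<string>", line 3, in <module>
    to(579,-221,120,8.4)
    ~~^^^^^^^^^^^^^^^^^^
  File "h.py", line 23, in to
    print('tcp',(1000*s['tcp_pos']).round(1),'yaw',y0.round(2),'tiltdeg',np.degrees(np.arccos(-M[2,2])).round(2),'F',s['wrist_force'].round(1),'gap',s['finger_gap'].round(4),'t',s['clock'])
                                                                                                                                                     ^^^^^^^^^^^^^^^^^^^^^
AttributeError: 'float' object has no attribute 'round'
```

```bash
sed -i "s/s\['finger_gap'\].round(4)/round(s['finger_gap'],4)/" h.py
python3 -c "
from h import *
to(579,-221,90,8.4)
c=fix(np.load('top0.npy',allow_pickle=True).item())
P=[]
for v in range(180,215):
  for u in range(250,275):
    p=depth(c,u,v)
    if p[2]>.043:P.append(p)
P=np.array(P)*1000;r=cv2.minAreaRect(P[:,:2].astype(np.float32));print(r,P.mean(0),len(P))
a=np.radians(15.95);X=(P[:,:2]-[551.4,164.3])@[np.cos(a),np.sin(a)];print(X.min(),X.max(),X.mean())
"
```

```text
tcp [ 384.6 -376.1  200.3] yaw 8.66 tiltdeg 0.13 F [-0.5 -0.4 -0.2] gap 0.0855 t 0.7
shift [ 215.5 -123.9  110.6] turn 0.005
((445.82659912109375, 92.64192199707031), (215.31520080566406, 39.24541473388672), 45.439979553222656) [502.73633834 149.63291418  61.76430703] 122
-205.25055082768378 -23.459563899020957 -50.82069322479842
```

```bash
python3 -m handwheel '[[215,-124,100,0.005,1],[215,-124,100,0.005,1],[215,-124,100,0.005,1],[215,-124,100,0.005,1],[215,-124,100,0.005,1],[215,-124,100,0.005,1],[215,-124,100,0.005,1],[215,-124,100,0.005,1]]'
python3 -c "
from h import *
c=fix(np.load('top0.npy',allow_pickle=True).item())
P=np.array([depth(c,u,v) for v in range(185,213) for u in range(252,273)])*1000
P=P[(P[:,2]>44)&(P[:,2]<62)]
a=np.radians(15.95);X=(P[:,:2]-[551.4,164.3])@np.array([[np.cos(a),-np.sin(a)],[np.sin(a),np.cos(a)]]);print(X.min(0),X.max(0),X.mean(0),np.percentile(X[:,0],[3,97]))
to(579,-221,33,8.4)
s=cam('side');q=pix(s,[.579,-.221,.03]).astype(int);print(q)
cv2.imwrite('pics/s1.png',cv2.resize(s['color'][q[1]-70:q[1]+50,q[0]-80:q[0]+80],None,fx=5,fy=5))
"
```

```text
clock: 1.5
tcp_pos: [0.5763, -0.2259, 0.1011]
orientation: [0.0, 0.997, 0.071, -0.001]
wrist_force: [0.2, -0.6, 0.5]
finger_gap: 0.0858
grip_force: 0.0
[-75.22439425  -8.92782215] [-23.4595639   9.3496527] [-49.64974848   0.24168428] [-73.94982885 -25.51535574]
tcp [ 576.3 -225.9  101.1] yaw 8.14 tiltdeg 0.07 F [ 0.2 -0.6  0.5] gap 0.0858 t 1.5
shift [ 3.5 -4.5 68.1] turn -0.005
[273 235]
```

View pics/s1.png

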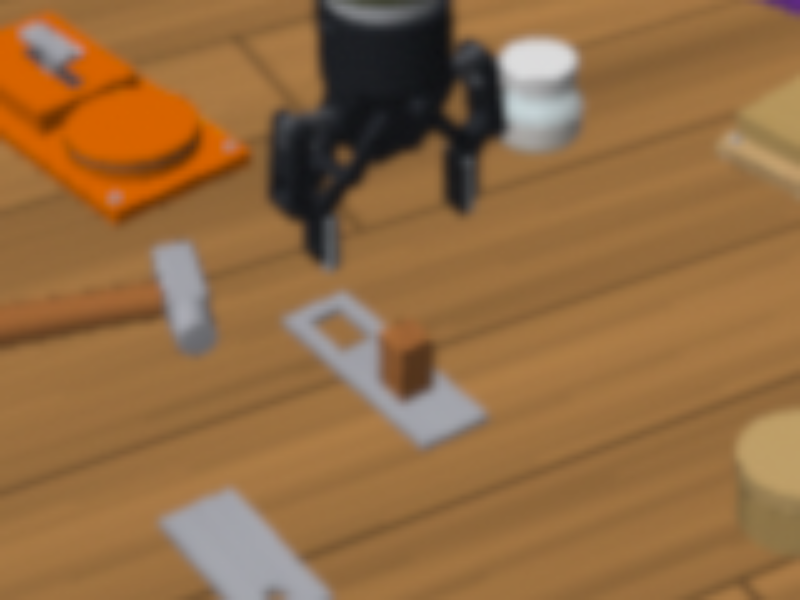

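The side view shows the open fingers straddling the grip's axis, and the grip is at crop (405,360). I'll descend and grip.

```bash
python3 -m handwheel '[[3.5,-4.5,45,-0.005,1],[3.5,-4.5,80,-0.005,1],[3.5,-4.5,90,-0.005,1],[3.5,-4.5,90,-0.005,1],[3.5,-4.5,90,-0.005,1],[3.5,-4.5,90,-0.005,0.3],[3.5,-4.5,90,-0.005,0.1],[3.5,-4.5,90,-0.005,0.1]]' 20
python3 -m handwheel '[[0,0,0,0,0],[0,0,0,0,0],[0,0,0,0,0],[0,0,0,0,0]]' 20; python3 -c "
from h import *
to(579,-221,11,8.4)"
```

```text
clock: 2.35
tcp_pos: [0.5805, -0.2212, 0.0126]
orientation: [0.001, 0.997, 0.073, 0.001]
wrist_force: [0.6, -0.1, -0.3]
finger_gap: 0.044
grip_force: 0.0
clock: 2.75
tcp_pos: [0.5802, -0.2211, 0.012]
orientation: [0.0, 0.997, 0.073, 0.001]
wrist_force: [0.2, -0.3, 5.4]
finger_gap: 0.0237
grip_force: 21.8
tcp [ 580.2 -221.1   12. ] yaw 8.41 tiltdeg 0.08 F [ 0.2 -0.3  5.4] gap 0.0237 t 2.75
shift [-1.2 -0.2  1. ] turn 0.0
```

```bash
python3 -m handwheel '[[0,0,-20,0,0],[0,0,-40,0,0],[0,0,-70,0,0],[0,0,-100,0,0],[0,0,-130,0,0],[0,0,-150,0,0],[0,0,-150,0,0],[0,0,-150,0,0]]'
python3 -c "
from h import *
to(0,0,0,0)
s=cam('side');q=pix(s,[.56,-.221,.16]).astype(int);print(q)
cv2.imwrite('pics/s2.png',cv2.resize(s['color'][q[1]-60:q[1]+60,q[0]-80:q[0]+80],None,fx=5,fy=5))
"
```

```text
clock: 3.55
tcp_pos: [0.5794, -0.2205, 0.1602]
orientation: [-0.0, 0.997, 0.073, -0.0]
wrist_force: [-0.9, -0.0, -3.2]
finger_gap: 0.0239
grip_force: 20.9
tcp [ 579.4 -220.5  160.2] yaw 8.42 tiltdeg 0.06 F [-0.9 -0.  -3.2] gap 0.0239 t 3.55
shift [-540.7 -302.8  160.9] turn 0.147
[269 195]
```

View pics/s2.png

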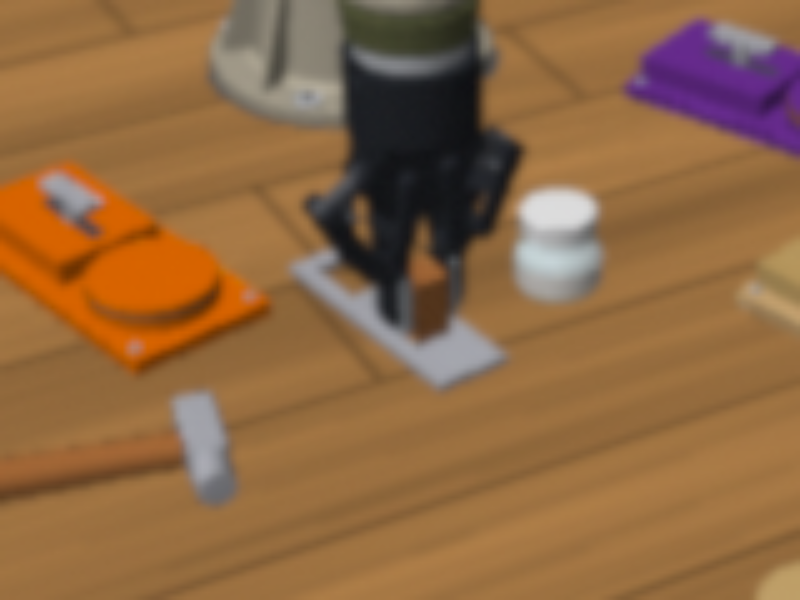

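The plate hangs level in the grip and there is no slip. The tool can't tilt, so I'll use the T-head:
1. Slide the end bar level under the head's +x end, which also lets me feel the stem.
2. Raise the grip so the plate pivots in the pads, eye end down.
3. Back out and enter from the stud's -x side.

First I'll carry the plate across.

```bash
cat >> h.py <<'E'
A=np.radians(15.95); O=np.array([551.4,164.3]); U=np.array([np.cos(A),np.sin(A)]); V=np.array([-U[1],U[0]])
def toj(x,y,z): # jig-frame mm target (world z)
    s=sensors.get_state(); p=1000*s['tcp_pos']
    print('jig now x,y',((p[:2]-O)@U).round(1),((p[:2]-O)@V).round(1)); w=O+x*U+y*V; to(w[0],w[1],z,15.95,s)
E
python3 -c "
from h import *
toj(95,0,130)"
```

```text
jig now x,y -79.3 -377.2
tcp [ 578.8 -220.2  159.3] yaw 8.41 tiltdeg 0.16 F [ 0.   1.1 -3.3] gap 0.0237 t 3.6
shift [ 123.4 -396.8   29.7] turn -0.132
```

```bash
python3 -m handwheel '[[10,-30,0,-0.01,0],[25,-75,0,-0.03,0],[40,-125,0,-0.05,0],[55,-175,0,-0.07,0],[70,-220,0,-0.09,0],[85,-270,0,-0.11,0],[100,-320,0,-0.13,0],[112,-360,5,-0.132,0]]'
python3 -c "
from h import *
toj(95,0,110)"
```

```text
clock: 4.4
tcp_pos: [0.637, 0.1539, 0.1543]
orientation: [0.0, 0.99, 0.139, -0.001]
wrist_force: [0.8, 0.0, -2.9]
finger_gap: 0.0243
grip_force: 20.8
jig now x,y 79.5 -33.5
tcp [637.  153.9 154.3] yaw 16.02 tiltdeg 0.14 F [ 0.8  0.  -2.9] gap 0.0243 t 4.4
shift [ 15.7 -33.5  44.3] turn 0.001
```

```bash
python3 -m handwheel '[[8,-15,10,0,0],[14,-28,20,0,0],[15.7,-33.5,40,0,0],[15.7,-33.5,60,0,0],[15.7,-33.5,75,0,0],[15.7,-33.5,84,0,0],[15.7,-33.5,84,0,0],[15.7,-33.5,84,0,0]]'
python3 -c "
from h import *
toj(95,0,48)
c=cam('top');q=pix(c,[.55,.163,.05]).astype(int)
cv2.imwrite('pics/t3.png',cv2.resize(c['color'][q[1]-50:q[1]+50,q[0]-65:q[0]+65],None,fx=6,fy=6,interpolation=2))
o=q-[65,50]
for n,p in(('headend',[-23.5,0,52]),('headL',[-75.5,0,52]),('barend',[-10,0,60])):
  w=O+p[0]*U+p[1]*V; print(n,(pix(c,[w[0]/1e3,w[1]/1e3,p[2]/1e3])-o)*6)
"
```

```text
clock: 5.2
tcp_pos: [0.6437, 0.1875, 0.0721]
orientation: [0.0, 0.99, 0.138, -0.0]
wrist_force: [0.5, -0.2, -1.6]
finger_gap: 0.0238
grip_force: 20.8
jig now x,y 95.1 -3.1
tcp [643.7 187.5  72.1] yaw 15.91 tiltdeg 0.04 F [ 0.5 -0.2 -1.6] gap 0.0238 t 5.2
shift [-0.1 -3.1 24.1] turn -0.001
headend [400.4652528  346.85059097]
headL [426.99432703 453.31692037]
barend [391.49664023 317.13004749]
```

View pics/t3.png

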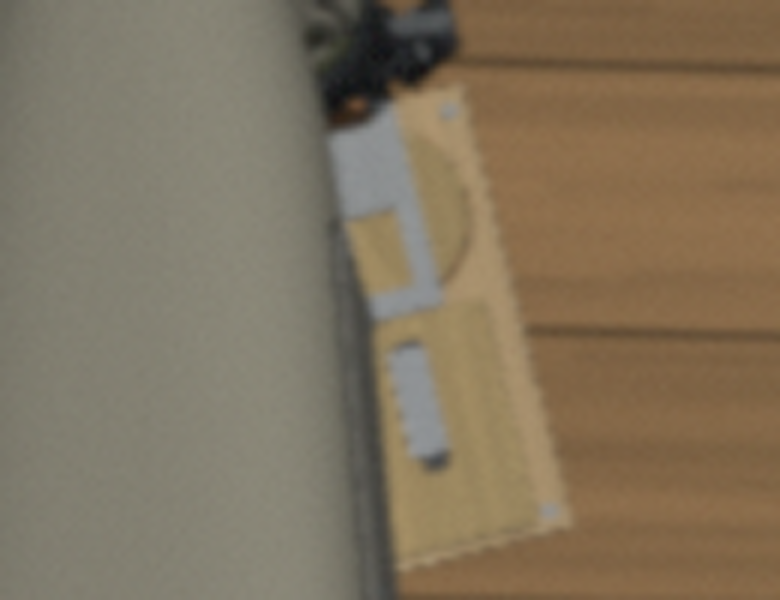

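The top view shows the plate level, with its end bar at crop (408,310) just +x of the head's end at (405,346). The bar sits a few mm to the -y side, so I'll shift it and measure the bar against the head.

```bash
python3 -m handwheel '[[0,-2,5,0,0],[0,-4,12,0,0],[0,-4,18,0,0],[0,-4,18,0,0],[0,-4,18,0,0]]'
cat >> h.py <<'E'
def grey(c,zb,tag=None):
    """jig-frame outlines of steel blobs near the stud: (cut by colour), projected at height zb for plate, 52 for head"""
    hsv=cv2.cvtColor(c['color'],cv2.COLOR_BGR2HSV)
    m=((hsv[...,1]<70)&(hsv[...,2]>110)).astype(np.uint8)*255
    q=pix(c,[.515,.154,.05]).astype(int); k=np.zeros_like(m); k[q[1]-45:q[1]+35,q[0]-25:q[0]+30]=m[q[1]-45:q[1]+35,q[0]-25:q[0]+30]
    for t in cv2.findContours(k,cv2.RETR_EXTERNAL,cv2.CHAIN_APPROX_NONE)[0]:
        if cv2.contourArea(t)<30: continue
        for z in (52,zb):
            P=np.array([(plane(c,*p,z/1e3)[:2]*1e3-O)@np.c_[U,V] for p in t[:,0]])
            print('z',z,'n',len(P),'min',P.min(0).round(1),'max',P.max(0).round(1))
            for a in range(-100,40,10):
                S=P[(P[:,0]>=a)&(P[:,0]<a+10)]
                if len(S): print('   x',a,'y',S[:,1].min().round(1),S[:,1].max().round(1),end=';')
            print()
E
python3 -c "
from h import *
toj(95,0,48)
c=cam('top'); grey(c,47)
"
```

```text
clock: 5.75
tcp_pos: [0.6423, 0.1921, 0.0539]
orientation: [0.0, 0.99, 0.139, -0.0]
wrist_force: [-0.6, 0.1, -2.2]
finger_gap: 0.0236
grip_force: 20.8
jig now x,y 95.0 1.8
tcp [642.3 192.1  53.9] yaw 15.99 tiltdeg 0.05 F [-0.6  0.1 -2.2] gap 0.0236 t 5.75
shift [-0.   1.8  5.9] turn 0.001
z 52 n 47 min [-76.  -11.5] max [-20.7   9.7]
   x -80 y -9.5 8.9;   x -70 y -10.8 9.6;   x -60 y -11.5 9.6;   x -50 y -10.8 9.7;   x -40 y -11.5 9.7;   x -30 y -11.5 9.0;
z 47 n 47 min [-75.5 -11.1] max [-20.   10.2]
   x -80 y -8.4 9.4;   x -70 y -10.4 10.1;   x -60 y -10.4 10.1;   x -50 y -11.1 10.2;   x -40 y -11.1 9.5;   x -30 y -11.1 10.2;   x -20 y 1.9 1.9;
z 52 n 108 min [-11.7 -22.5] max [89.6 16.7]
   x -20 y -18.4 13.8;   x -10 y -22.5 13.1;   x 0 y -21.8 13.9;   x 10 y -21.8 -8.1;   x 20 y -21.8 16.0;   x 30 y -21.8 16.7;
z 47 n 108 min [-10.9 -22.1] max [90.8 17.2]
   x -20 y -18.0 14.3;   x -10 y -22.1 13.6;   x 0 y -21.5 14.4;   x 10 y -21.5 -7.7;   x 20 y -21.5 16.5;   x 30 y -21.5 17.2;
z 52 n 176 min [-120.7   23.1] max [107.6  90.4]
   x -100 y 51.1 87.1;   x -90 y 48.4 85.1;   x -80 y 46.4 82.5;   x -70 y 43.7 79.8;   x -60 y 43.8 77.8;   x -50 y 41.8 75.2;   x -40 y 39.8 72.5;   x -30 y 39.8 70.5;   x -20 y 37.1 67.9;   x -10 y 35.8 65.9;   x 0 y 35.1 63.2;   x 10 y 32.4 60.5;   x 20 y 30.4 58.5;   x 30 y 30.5 55.8;
z 47 n 176 min [-120.3   23.7] max [108.8  91.2]
   x -100 y 51.8 87.9;   x -90 y 49.1 85.9;   x -80 y 47.1 83.3;   x -70 y 44.4 81.3;   x -60 y 44.4 78.6;   x -50 y 42.4 75.9;   x -40 y 40.4 73.9;   x -30 y 40.4 71.3;   x -20 y 37.7 68.6;   x -10 y 36.4 66.6;   x 0 y 35.7 63.9;   x 10 y 33.7 61.9;   x 20 y 31.0 59.2;   x 30 y 31.7 56.5;
```

```bash
python3 -m handwheel '[[0,2.5,3,0,0],[-5,2.5,6.5,0,0],[-12,2.5,6.5,0,0],[-18,2.5,6.5,0,0],[-24,2.5,6.5,0,0],[-26,2.5,6.5,0,0],[-26,2.5,6.5,0,0],[-26,2.5,6.5,0,0]]'
python3 -c "
from h import *
toj(67,-0.8,47.5)
c=cam('top'); grey(c,40)
" | head -6
```

```text
clock: 6.6
tcp_pos: [0.6186, 0.1826, 0.0481]
orientation: [0.0, 0.99, 0.139, 0.0]
wrist_force: [0.2, 0.1, -2.6]
finger_gap: 0.0238
grip_force: 20.9
jig now x,y 69.7 -0.9
tcp [618.6 182.6  48.1] yaw 15.98 tiltdeg 0.04 F [ 0.2  0.1 -2.6] gap 0.0238 t 6.6
shift [-2.7 -0.1  0.6] turn 0.0
z 52 n 109 min [-76.  -25.2] max [60.1 14.5]
   x -80 y -9.5 8.9;   x -70 y -11.5 9.6;   x -60 y -10.8 11.7;   x -50 y -10.8 11.0;   x -40 y -24.5 11.7;   x -30 y -24.5 11.7;   x -20 y -23.9 12.4;   x -10 y -25.2 14.5;   x 0 y -25.2 13.9;   x 10 y -25.2 12.5;   x 20 y -24.6 11.8;   x 30 y -24.6 11.9;
z 40 n 109 min [-74.7 -24.4] max [62.6 15.7]
```

```bash
python3 -m handwheel '[[-1.5,0,0.5,0,0],[-3,0,0.5,0,0],[-4,0,0.5,0,0],[-5,0,0.5,0,0],[-5,0,0.5,0,0]]'; python3 -m handwheel '[[-1,0,0,0,0],[-1,0,0,0,0]]';python3 -m handwheel '[[-1,0,0,0,0],[-1,0,0,0,0]]';python3 -m handwheel '[[-1,0,0,0,0],[-1,0,0,0,0]]'
python3 -c "
from h import *
toj(67,-0.8,47.5)"
```

```text
clock: 7.15
tcp_pos: [0.6134, 0.1811, 0.0472]
orientation: [0.0, 0.99, 0.139, -0.0]
wrist_force: [-0.1, 0.2, -2.4]
finger_gap: 0.0236
grip_force: 20.9
clock: 7.35
tcp_pos: [0.6125, 0.1809, 0.0473]
orientation: [0.0, 0.99, 0.139, -0.0]
wrist_force: [-0.1, -0.2, -2.0]
finger_gap: 0.0238
grip_force: 20.9
clock: 7.55
tcp_pos: [0.6115, 0.1806, 0.0473]
orientation: [0.0, 0.99, 0.139, -0.0]
wrist_force: [-0.4, -0.3, -2.0]
finger_gap: 0.0236
grip_force: 20.9
clock: 7.75
tcp_pos: [0.6113, 0.1805, 0.0476]
orientation: [-0.0, 0.99, 0.139, 0.001]
wrist_force: [1.8, 0.3, -2.9]
finger_gap: 0.0235
grip_force: 20.8
jig now x,y 62.1 -0.9
tcp [611.3 180.5  47.6] yaw 15.97 tiltdeg 0.09 F [ 1.8  0.3 -2.9] gap 0.0235 t 7.75
shift [ 4.9 -0.1  0.1] turn 0.0
```

The stem is felt at TCP jig x = 62.1. I'll back off 3 mm, lift the bar against the head's underside, and start the pivot gently.

```bash
python3 -m handwheel '[[2,0,0,0,0],[3.5,0,-1.5,0,0],[3.5,0,-3.5,0,0],[3.5,0,-5.5,0,0],[2.5,0,-9,0,0],[1,0,-13,0,0],[-0.6,0,-16.7,0,0],[-2.4,0,-20.4,0,0]]'
python3 -c "
from h import *
toj(67,-0.8,47.5)
c=cam('side');q=pix(c,[.55,.17,.07]).astype(int)
cv2.imwrite('pics/s4.png',cv2.resize(c['color'][q[1]-60:q[1]+60,q[0]-80:q[0]+80],None,fx=5,fy=5,interpolation=2))"
```

```text
clock: 8.55
tcp_pos: [0.6081, 0.1795, 0.068]
orientation: [0.0, 0.99, 0.139, -0.0]
wrist_force: [0.7, -1.0, -4.2]
finger_gap: 0.0239
grip_force: 20.0
jig now x,y 58.7 -0.9
tcp [608.1 179.5  68. ] yaw 15.97 tiltdeg 0.01 F [ 0.7 -1.  -4.2] gap 0.0239 t 8.55
shift [ 8.3 -0.1 20.5] turn 0.0
```

View pics/s4.png

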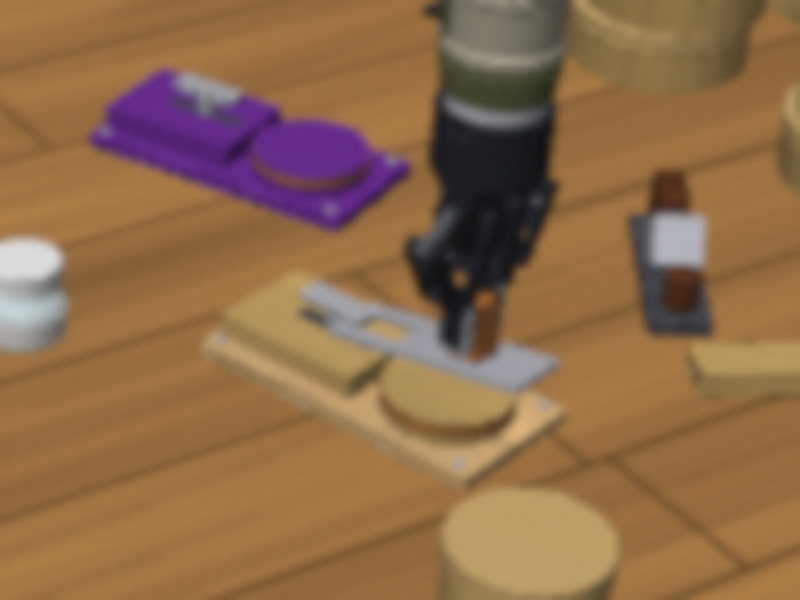

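The plate is pivoting as planned: it is tilted about 10° with its bar under the head near crop (330,300), and the force is low. I'll carry on to about 34°.

```bash
python3 -m handwheel '[[-3,0,-6,0,0],[-6.5,0,-11.4,0,0],[-10.5,0,-16.8,0,0],[-14.7,0,-21.9,0,0],[-19.3,0,-26.6,0,0],[-22,0,-29,0,0],[-24.2,0,-31,0,0],[-24.2,0,-31,0,0]]'
python3 -c "
from h import *
toj(67,-0.8,47.5)
c=cam('side');q=pix(c,[.55,.17,.07]).astype(int)
cv2.imwrite('pics/s5.png',cv2.resize(c['color'][q[1]-60:q[1]+60,q[0]-80:q[0]+80],None,fx=5,fy=5,interpolation=2))"
```

```text
clock: 9.4
tcp_pos: [0.585, 0.173, 0.0991]
orientation: [0.0, 0.99, 0.139, 0.0]
wrist_force: [0.5, -0.0, -3.1]
finger_gap: 0.0237
grip_force: 20.1
jig now x,y 34.7 -0.9
tcp [585.  173.   99.1] yaw 15.97 tiltdeg 0.03 F [ 0.5 -0.  -3.1] gap 0.0237 t 9.4
shift [32.3 -0.1 51.6] turn 0.0
```

View pics/s5.png

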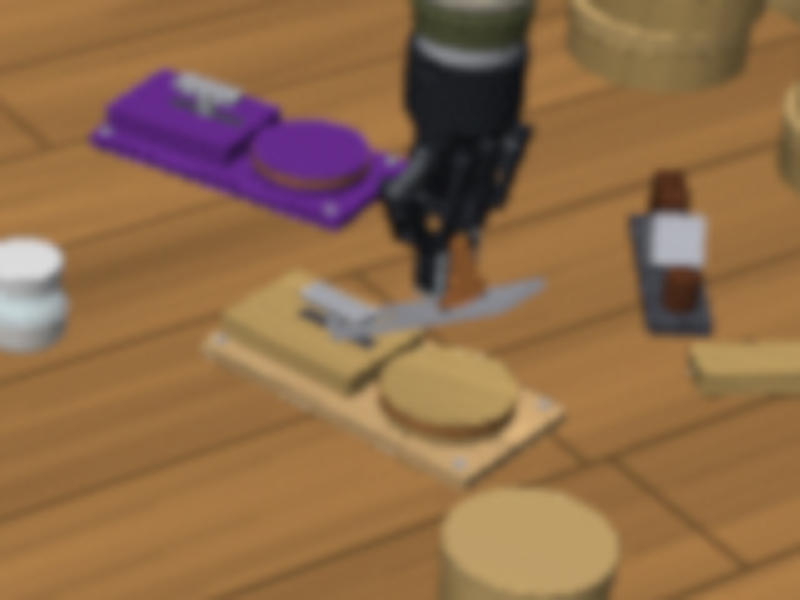

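The plate is tilted about 34° with its bar still hooked under the head. I'll grip harder to hold the angle, back out along +x, rise, and cross to the -x side.

```bash
python3 -m handwheel '[[0,0,0,0,0],[0,0,1,0,0],[1,0,2,0,0],[5,0,2,0,0],[11,0,2,0,0],[17,0,2,0,0],[22,0,2,0,0],[22,0,0,0,0]]' 45
python3 -m handwheel '[[0,0,-6,0,0],[0,0,-16,0,0],[0,0,-26,0,0],[-5,0,-34,0,0],[-20,0,-36,0,0],[-40,0,-36,0,0],[-58,0,-36,0,0],[-70,0,-36,0,0]]'
python3 -m handwheel '[[-4,0,0,0,0],[-7,0,0,0,0],[-7,0,0,0,0],[-7,0,0,0,0]]'
python3 -c "
from h import *
toj(-20,-0.9,131)
c=cam('side');q=pix(c,[.53,.16,.08]).astype(int); print(q-[70,60])
cv2.imwrite('pics/s6.png',cv2.resize(c['color'][q[1]-60:q[1]+45,q[0]-70:q[0]+70],None,fx=5.7,fy=5.7,interpolation=2))
t=cam('top'); grey(t,76)"
```

```text
clock: 10.25
tcp_pos: [0.607, 0.1792, 0.0984]
orientation: [0.0, 0.99, 0.139, 0.0]
wrist_force: [-0.2, -0.2, -2.5]
finger_gap: 0.0235
grip_force: 50.5
clock: 11.05
tcp_pos: [0.5374, 0.1595, 0.1356]
orientation: [0.0, 0.99, 0.139, 0.0]
wrist_force: [0.6, -0.1, -2.2]
finger_gap: 0.0236
grip_force: 50.7
clock: 11.45
tcp_pos: [0.5328, 0.158, 0.1349]
orientation: [0.0, 0.99, 0.139, 0.0]
wrist_force: [0.5, 0.3, -2.3]
finger_gap: 0.0229
grip_force: 50.7
jig now x,y -19.6 -1.0
tcp [532.8 158.  134.9] yaw 15.97 tiltdeg 0.05 F [ 0.5  0.3 -2.3] gap 0.0229 t 11.45
shift [-0.4 -0.1  3.9] turn 0.0
[300 120]
z 52 n 79 min [-92.2 -21.1] max [-13.9  30.7]
   x -100 y -19.0 30.7;   x -90 y -21.1 30.0;   x -80 y -21.1 29.4;   x -70 y -20.4 28.0;   x -60 y -19.7 28.1;   x -50 y -19.7 28.1;   x -40 y -19.1 26.1;   x -30 y -19.1 15.2;   x -20 y -17.7 -10.8;
z 76 n 79 min [-94.4 -22.8] max [-17.7  28. ]
   x -100 y -21.5 28.0;   x -90 y -22.8 26.6;   x -80 y -22.8 26.7;   x -70 y -22.1 25.4;   x -60 y -21.5 24.7;   x -50 y -21.5 25.4;   x -40 y -20.8 20.1;   x -30 y -20.8 0.6;   x -20 y -19.5 -16.1;
z 52 n 205 min [-123.5   10. ] max [107.6  90.4]
   x -100 y 40.2 87.1;   x -90 y 39.6 85.1;   x -80 y 37.6 82.5;   x -70 y 38.3 79.8;   x -60 y 38.3 77.8;   x -50 y 38.4 75.2;   x -40 y 37.7 72.5;   x -30 y 37.7 70.5;   x -20 y 37.1 67.9;   x -10 y 31.7 65.9;   x 0 y 32.4 63.2;   x 10 y 29.7 60.5;   x 20 y 28.3 58.5;   x 30 y 27.7 55.8;
z 76 n 205 min [-125.1    7.7] max [101.5  86.5]
   x -100 y 37.3 83.3;   x -90 y 36.0 80.7;   x -80 y 34.7 78.1;   x -70 y 35.4 75.5;   x -60 y 35.4 73.5;   x -50 y 34.8 70.9;   x -40 y 35.5 68.3;   x -30 y 34.9 66.4;   x -20 y 34.2 63.7;   x -10 y 28.9 61.1;   x 0 y 28.3 58.5;   x 10 y 27.0 56.5;   x 20 y 25.6 53.9;   x 30 y 23.7 51.3;
```

View pics/s6.png

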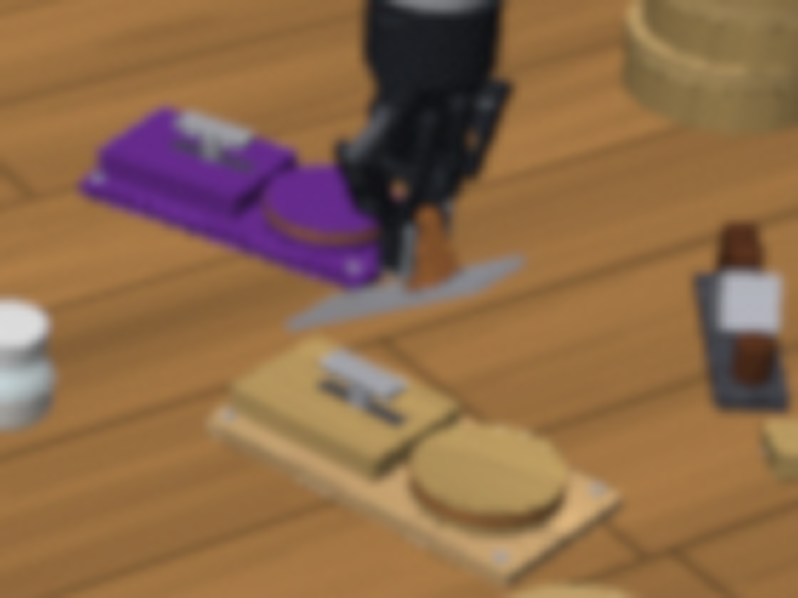

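The plate holds its tilt at the -x side of the head: its bar is at crop (290,320) and the head at (365,370). The eye looks about 1 mm to +y, so I'll nudge it across and go down in front of the head's end.

```bash
python3 -m handwheel '[[-0.5,1,6,0,0],[-0.5,1,14,0,0],[-0.5,1,20,0,0],[-0.5,1,24,0,0],[-0.5,1,24,0,0]]'
python3 -c "
from h import *
toj(-20,-1.9,98.5)
t=cam('top'); grey(t,52)" | head -7
python3 -m handwheel '[[0,0,3,0,0],[0,0,6,0,0],[0,0,9,0,0],[0,0,12,0,0],[0,0,12,0,0]]'
python3 -c "
from h import *
toj(-20,-1.9,98.5)
t=cam('top'); grey(t,42)" | head -7
```

```text
clock: 12.05
tcp_pos: [0.5313, 0.1567, 0.1095]
orientation: [0.0, 0.99, 0.139, -0.001]
wrist_force: [-0.3, -0.4, -1.9]
finger_gap: 0.0233
grip_force: 50.7
jig now x,y -21.4 -1.8
tcp [531.3 156.7 109.5] yaw 15.97 tiltdeg 0.11 F [-0.3 -0.4 -1.9] gap 0.0233 t 12.05
shift [ 1.5  0.1 11. ] turn 0.0
z 52 n 71 min [-95.7 -23.8] max [-22.9  23.9]
   x -100 y -21.7 22.5;   x -90 y -23.8 23.9;   x -80 y -23.1 21.9;   x -70 y -23.1 21.9;   x -60 y -22.5 22.6;   x -50 y -22.5 22.6;   x -40 y -21.8 17.9;   x -30 y -21.1 -5.4;
z 52 n 71 min [-95.7 -23.8] max [-22.9  23.9]
   x -100 y -21.7 22.5;   x -90 y -23.8 23.9;   x -80 y -23.1 21.9;   x -70 y -23.1 21.9;   x -60 y -22.5 22.6;   x -50 y -22.5 22.6;   x -40 y -21.8 17.9;   x -30 y -21.1 -5.4;
clock: 12.6
tcp_pos: [0.5316, 0.1567, 0.0981]
orientation: [0.0, 0.99, 0.139, -0.0]
wrist_force: [-0.5, -0.2, -2.5]
finger_gap: 0.0231
grip_force: 50.7
jig now x,y -21.1 -1.8
tcp [531.6 156.7  98.1] yaw 15.97 tiltdeg 0.05 F [-0.5 -0.2 -2.5] gap 0.0231 t 12.6
shift [ 1.1  0.1 -0.4] turn 0.0
z 52 n 75 min [-99.7 -25.1] max [-22.9  23.9]
   x -100 y -24.5 23.9;   x -90 y -25.1 21.2;   x -80 y -23.8 20.5;   x -70 y -24.5 21.2;   x -60 y -23.8 19.9;   x -50 y -22.5 19.9;   x -40 y -23.2 14.5;   x -30 y -22.5 -8.1;
z 42 n 75 min [-98.9 -24.5] max [-21.5  25. ]
   x -100 y -23.8 25.0;   x -90 y -24.5 22.2;   x -80 y -23.8 21.6;   x -70 y -23.8 22.3;   x -60 y -23.1 20.9;   x -50 y -22.4 21.0;   x -40 y -22.4 16.2;   x -30 y -21.8 -3.8;
```

The bar is centred on the head (plate y -1.1, head y -0.8). I'll lower it 3 mm and slide it under the head towards the stem, watching the force.

```bash
python3 -m handwheel '[[0,0,1,0,0],[0,0,2,0,0],[0,0,3,0,0],[0,0,3,0,0]]'
python3 -m handwheel '[[1.5,0,0,0,0],[3,0,0,0,0],[4.5,0,0,0,0],[6,0,0,0,0],[6,0,0,0,0]]'
python3 -m handwheel '[[2,0,0,0,0],[4,0,0,0,0],[6,0,0,0,0],[8,0,0,0,0],[8,0,0,0,0]]'
python3 -c "
from h import *
toj(-20,-1.9,98.5)
t=cam('top'); grey(t,42)" | head -6
```

```text
clock: 13.05
tcp_pos: [0.5319, 0.1568, 0.0955]
orientation: [0.0, 0.99, 0.139, -0.0]
wrist_force: [-0.2, -0.3, -1.3]
finger_gap: 0.023
grip_force: 50.7
clock: 13.55
tcp_pos: [0.5381, 0.1585, 0.0957]
orientation: [0.0, 0.99, 0.139, 0.0]
wrist_force: [1.0, -0.6, -0.8]
finger_gap: 0.0235
grip_force: 50.7
clock: 14.05
tcp_pos: [0.5458, 0.1607, 0.0957]
orientation: [0.0, 0.99, 0.139, 0.0]
wrist_force: [0.1, 0.2, -1.9]
finger_gap: 0.0231
grip_force: 50.7
jig now x,y -6.4 -1.9
tcp [545.8 160.7  95.7] yaw 15.97 tiltdeg 0.02 F [ 0.1  0.2 -1.9] gap 0.0231 t 14.05
shift [-13.6  -0.   -2.9] turn 0.0
z 52 n 74 min [-83.5 -25.2] max [-8.4 22.6]
   x -90 y -24.5 22.6;   x -80 y -25.2 21.9;   x -70 y -25.2 19.2;   x -60 y -24.5 19.9;   x -50 y -23.8 19.9;   x -40 y -23.8 19.3;   x -30 y -23.2 17.9;   x -20 y -23.2 15.9;   x -10 y -21.8 -19.1;
z 42 n 74 min [-82.5 -24.5] max [-6.8 23.6]
```

```bash
python3 -m handwheel '[[1.5,0,0,0,0],[3,0,0,0,0],[4.5,0,0,0,0],[6,0,0,0,0],[7,0,0,0,0],[7,0,0,0,0]]'
for i in 1 2 3 ; do python3 -m handwheel '[[0.7,0,0,0,0],[1.3,0,0,0,0],[1.3,0,0,0,0]]' | egrep 'tcp|wrist'; done
```

```text
clock: 14.7
tcp_pos: [0.5523, 0.1626, 0.0957]
orientation: [0.0, 0.99, 0.139, 0.0]
wrist_force: [0.8, 0.1, -2.1]
finger_gap: 0.0231
grip_force: 50.7
tcp_pos: [0.5535, 0.1629, 0.0957]
wrist_force: [-0.5, 0.6, -2.5]
tcp_pos: [0.5548, 0.1633, 0.0957]
wrist_force: [-0.2, -0.1, -2.0]
tcp_pos: [0.556, 0.1636, 0.0957]
wrist_force: [-0.3, 0.3, -1.6]
```

```bash
for i in 1 2 3 4; do python3 -m handwheel '[[0.5,0,0,0,0],[1,0,0,0,0],[1,0,0,0,0]]' | egrep 'tcp|wrist'; done
python3 -c "
from h import *
toj(-20,-1.9,98.5)"
```

```text
tcp_pos: [0.5565, 0.1639, 0.0955]
wrist_force: [-1.2, -0.1, -1.1]
tcp_pos: [0.5571, 0.164, 0.0953]
wrist_force: [-1.8, -1.3, -1.5]
tcp_pos: [0.5575, 0.1641, 0.0951]
wrist_force: [-4.0, -1.4, -2.2]
tcp_pos: [0.5578, 0.1642, 0.0949]
wrist_force: [-5.3, -2.7, -1.5]
jig now x,y 6.2 -1.8
tcp [557.8 164.2  94.9] yaw 15.97 tiltdeg 0.24 F [-5.3 -2.7 -1.5] gap 0.0234 t 16.8
shift [-26.2   0.1  -3.5] turn 0.0
```

The bar touches the stem at TCP jig x of about 5. I'll ease off, set the grip to 20 N, and start levelling along the arc with the bar close to the stem.

```bash
python3 -m handwheel '[[-2.8,0,0.5,0,0],[-2.8,0,1.5,0,0],[-2.8,0,2.8,0,0],[-1.2,0,4.4,0,0],[0.3,0,5.9,0,0],[1.5,0,7.2,0,0],[2.8,0,8.5,0,0],[2.8,0,8.5,0,0]]' 20
python3 -c "
from h import *
toj(11,-1.9,87.2)
t=cam('top'); grey(t,42)"|head -6
```

```text
clock: 17.6
tcp_pos: [0.5631, 0.1657, 0.0872]
orientation: [-0.0, 0.99, 0.139, 0.0]
wrist_force: [-2.4, -0.6, 1.2]
finger_gap: 0.0232
grip_force: 51.4
jig now x,y 11.6 -1.9
tcp [563.1 165.7  87.2] yaw 15.97 tiltdeg 0.05 F [-2.4 -0.6  1.2] gap 0.0232 t 17.6
shift [-0.6  0.  -0. ] turn 0.0
z 52 n 78 min [-76.  -25.2] max [ 9.  19.9]
   x -80 y -21.1 19.9;   x -70 y -25.2 19.2;   x -60 y -25.2 18.5;   x -50 y -25.2 17.2;   x -40 y -24.5 17.9;   x -30 y -23.8 17.2;   x -20 y -23.9 17.2;   x -10 y -23.9 15.9;   x 0 y -23.2 4.9;
z 42 n 78 min [-74.9 -24.5] max [10.7 20.9]
```

```bash
python3 -m handwheel '[[1.2,0,1.3,0,0],[2.4,0,2.7,0,0],[3.6,0,4.1,0,0],[4.7,0,5.6,0,0],[4.7,0,5.6,0,0]]' | egrep 'tcp|for'
python3 -m handwheel '[[1.1,0,1.5,0,0],[2.3,0,3,0,0],[3.4,0,4.4,0,0],[4.4,0,5.9,0,0],[4.4,0,5.9,0,0]]'  | egrep 'tcp|for'
python3 -c "
from h import *
toj(20.1,-1.9,75.7)
t=cam('top'); grey(t,42)"|head -6
```

```text
tcp_pos: [0.5678, 0.167, 0.0817]
wrist_force: [0.5, -0.5, 2.8]
grip_force: 51.7
tcp_pos: [0.5721, 0.1682, 0.0758]
wrist_force: [1.5, 0.4, 4.9]
grip_force: 52.2
jig now x,y 20.9 -1.9
tcp [572.1 168.2  75.8] yaw 15.97 tiltdeg 0.08 F [1.5 0.4 4.9] gap 0.0234 t 18.65
shift [-0.8 -0.   0.1] turn 0.0
z 52 n 83 min [-76.  -25.9] max [17.3 19.9]
   x -80 y -21.1 19.9;   x -70 y -25.9 19.2;   x -60 y -25.2 16.5;   x -50 y -25.2 17.2;   x -40 y -25.2 15.8;   x -30 y -24.5 15.2;   x -20 y -23.9 15.2;   x -10 y -24.5 15.2;   x 0 y -24.6 15.9;   x 10 y -23.9 -0.5;
z 42 n 83 min [-74.9 -25.2] max [19.2 20.9]
```

Force is rising slightly with a +x component, so the eye's far end is probably brushing the head's end. I'll pull another 1 mm or so to +x so the bar meets the stem, then continue.

```bash
python3 -m handwheel '[[0.7,0,-0.5,0,0],[1.4,0,-0.5,0,0],[1.4,0,-0.5,0,0]]' | egrep 'tcp|for'
python3 -m handwheel '[[1,0,1.5,0,0],[2,0,3,0,0],[2,0,3,0,0]]'  | egrep 'tcp|for'
python3 -c "
from h import *
toj(20.1,-1.9,75.7)"
```

```text
tcp_pos: [0.5721, 0.1682, 0.0758]
wrist_force: [0.2, -0.1, 2.8]
grip_force: 51.7
tcp_pos: [0.5741, 0.1689, 0.0728]
wrist_force: [-1.2, -0.6, 3.6]
grip_force: 52.0
jig now x,y 23.1 -1.8
tcp [574.1 168.9  72.8] yaw 15.97 tiltdeg 0.05 F [-1.2 -0.6  3.6] gap 0.0235 t 19.3
shift [-3.   0.1 -2.8] turn 0.0
```

```bash
python3 -m handwheel '[[1,0,1.6,0,0],[2,0,3.3,0,0],[3,0,4.9,0,0],[3.9,0,6.5,0,0],[3.9,0,6.5,0,0]]' | egrep 'tcp|for'
python3 -m handwheel '[[0.8,0,1.7,0,0],[1.7,0,3.3,0,0],[1.7,0,3.3,0,0]]'  | egrep 'tcp|for'
python3 -c "
from h import *
toj(28.7,-1.9,63)"
```

```text
tcp_pos: [0.5782, 0.1701, 0.0663]
wrist_force: [-1.6, 0.5, 2.1]
grip_force: 52.1
tcp_pos: [0.58, 0.1705, 0.0631]
wrist_force: [-0.6, 0.0, 3.1]
grip_force: 52.2
jig now x,y 29.2 -1.9
tcp [580.  170.5  63.1] yaw 15.97 tiltdeg 0.01 F [-0.6  0.   3.1] gap 0.0235 t 20.1
shift [-0.5  0.   0.1] turn 0.0
```

```bash
python3 -m handwheel '[[0.8,0,2.3,0,0],[1.7,0,4.6,0,0],[2.6,0,6.9,0,0],[3.5,0,9.3,0,0],[4.3,0,11.6,0,0],[5,0,14,0,0],[5,0,14,0,0]]' | egrep 'tcp|for'
python3 -m handwheel '[[0.8,0,2,0,0],[1.4,0,4,0,0],[1.7,0,5.5,0,0],[1.7,0,5.5,0,0]]'  | egrep 'tcp|for'
python3 -c "
from h import *
toj(36,-1.9,42)"
```

```text
tcp_pos: [0.5856, 0.172, 0.0494]
wrist_force: [3.2, 0.2, 3.4]
grip_force: 52.9
tcp_pos: [0.5865, 0.1723, 0.0437]
wrist_force: [4.5, 0.3, 4.1]
grip_force: 53.1
jig now x,y 36.0 -1.9
tcp [586.5 172.3  43.7] yaw 15.97 tiltdeg 0.02 F [4.5 0.3 4.1] gap 0.0233 t 21.2
shift [ 0.  -0.   1.7] turn 0.0
```

```bash
python3 -m handwheel '[[0.5,0,0.8,0,0],[1,0,1.4,0,0],[1,0,1.4,0,0],[1,0,1.4,0,0]]'  | egrep 'tcp|for'
python3 -m handwheel '[[0,0,0,0,0.3],[0,0,0,0,0.5],[0,0,0,0,0.7],[0,0,0,0,0.9],[0,0,0,0,0.9],[0,0,0,0,0.9]]'
python3 -c "
from h import *
toj(36,-1.9,42)
t=cam('top'); grey(t,35)
c=cam('side');q=pix(c,[.55,.16,.05]).astype(int)
cv2.imwrite('pics/s7.png',cv2.resize(c['color'][q[1]-50:q[1]+50,q[0]-65:q[0]+65],None,fx=6,fy=6,interpolation=2))"|head -7
```

```text
tcp_pos: [0.5866, 0.1724, 0.0434]
wrist_force: [-0.9, -1.1, 12.0]
grip_force: 54.1
clock: 22.2
tcp_pos: [0.5871, 0.1726, 0.0422]
orientation: [0.0, 0.99, 0.139, -0.0]
wrist_force: [0.5, 0.2, -0.5]
finger_gap: 0.0767
grip_force: 0.0
jig now x,y 36.6 -1.8
tcp [587.1 172.6  42.2] yaw 15.97 tiltdeg 0.03 F [ 0.5  0.2 -0.5] gap 0.0767 t 22.2
shift [-0.6  0.1  0.2] turn 0.0
z 52 n 90 min [-76.  -26.6] max [29.9 13.8]
   x -80 y -23.8 11.7;   x -70 y -25.9 12.4;   x -60 y -25.9 12.4;   x -50 y -25.2 13.8;   x -40 y -25.9 11.7;   x -30 y -26.6 11.7;   x -20 y -25.9 11.8;   x -10 y -26.6 11.1;   x 0 y -25.9 10.4;   x 10 y -25.9 10.5;   x 20 y -26.6 -14.9;
z 35 n 90 min [-74.2 -25.5] max [33.2 15.5]
   x -80 y -16.4 13.3;   x -70 y -24.7 14.1;   x -60 y -24.0 14.1;   x -50 y -24.7 15.5;   x -40 y -24.7 14.1;   x -30 y -25.4 13.4;   x -20 y -24.8 13.4;   x -10 y -24.8 12.8;   x 0 y -25.5 12.8;   x 10 y -24.8 12.1;   x 20 y -25.5 5.2;   x 30 y -24.1 -15.0;
```

Released with a 12 N touch on the bed and lid. I'll withdraw straight up, swing clear, and check.

```bash
python3 -m handwheel '[[0,0,-10,0,0.9],[0,0,-35,0,0.9],[0,0,-70,0,0.9],[0,0,-110,0,0.9],[0,40,-140,0,0.9],[0,80,-150,0,0.9],[0,120,-150,0,0.9],[0,160,-150,0,0.9]]'
python3 -m handwheel '[[0,40,0,0,0.9],[0,70,0,0,0.9],[0,70,0,0,0.9],[0,70,0,0,0.9]]' | grep tcp
python3 -c "
from h import *
t=cam('top'); grey(t,35)
P=[O+x*U+y*V for x,y in((-62,-17),(-62,17),(10,0),(60,-17),(60,17),(70,0))]
for w in P:
  u=pix(t,[w[0]/1e3,w[1]/1e3,.035]); print(depth(t,*u.round()).round(4)[2],end=' ')
c=cam('side');q=pix(c,[.55,.16,.05]).astype(int)
cv2.imwrite('pics/s8.png',cv2.resize(c['color'][q[1]-50:q[1]+50,q[0]-65:q[0]+65],None,fx=6,fy=6,interpolation=2))"|grep -v '^z 5'
```

```text
clock: 23.1
tcp_pos: [0.6321, 0.0175, 0.1945]
orientation: [0.0, 0.99, 0.139, 0.001]
wrist_force: [0.0, 0.6, -0.2]
finger_gap: 0.077
grip_force: 0.0
tcp_pos: [0.6505, -0.0492, 0.1929]
   x -100 y -70.8 -63.3;   x -90 y -73.6 -68.8;
z 35 n 58 min [-148.8  -73.1] max [-79.6 -36.3]
   x -100 y -70.3 -59.2;   x -90 y -72.4 -68.2;   x -80 y -73.1 -73.1;
   x -80 y -23.8 17.1;   x -70 y -25.9 21.9;   x -60 y -25.9 21.9;   x -50 y -25.2 22.0;   x -40 y -25.9 22.0;   x -30 y -25.9 22.0;   x -20 y -25.9 21.3;   x -10 y -26.6 22.1;   x 0 y -25.9 22.1;   x 10 y -26.6 22.1;   x 20 y -25.3 22.2;   x 30 y -25.9 22.2;
z 35 n 132 min [-74.1 -25.5] max [85.2 24.2]
   x -80 y -16.4 18.9;   x -70 y -24.7 23.7;   x -60 y -24.0 23.8;   x -50 y -24.7 23.8;   x -40 y -24.7 23.8;   x -30 y -24.7 23.1;   x -20 y -24.8 23.8;   x -10 y -24.8 23.9;   x 0 y -25.5 23.9;   x 10 y -25.5 23.9;   x 20 y -24.8 24.0;   x 30 y -24.8 23.3;
0.0362 0.0368 0.0297 0.0322 0.0322 0.034
```

View pics/s8.png

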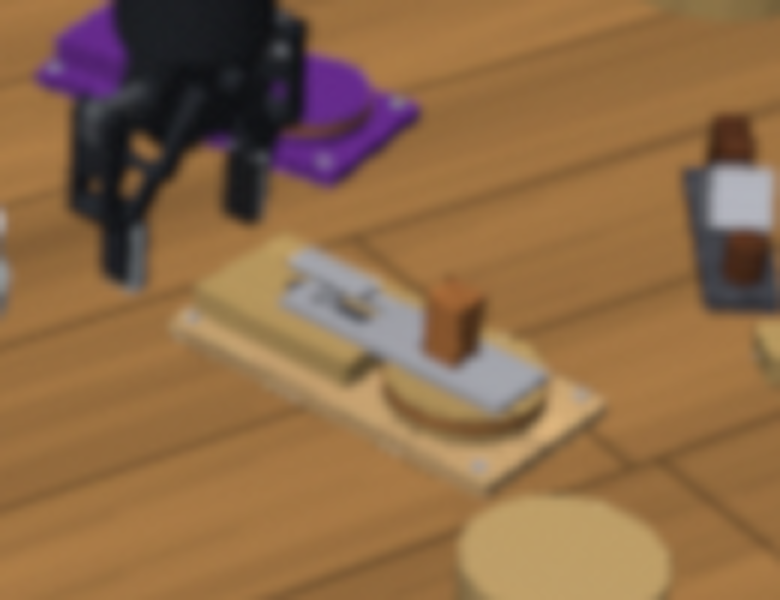

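The side view shows the plate lying flat on bed and lid, with the grip at crop (453,325) and the head over the eye at about (340,285). The eye is at jig x of about -40 and y of about 0. The gripper is clear, so I'm handing in.

```bash
python3 -c "
from workcell import workorder
print(workorder.hand_in())"
```

```text
the job is handed in; nothing more can be done
None
```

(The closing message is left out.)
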